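# Empty the latch housing and gauge its floor

## Task

Use the brass crank handle to tip the grey latch housing over until the cam wheel, roller and pivot pin have all dropped into the green tray beneath it, then crank the housing back fully upright against its stop. Then take the spring probe out of its blue stand and hold it upright with its tip on the red spot on the housing floor, pressed lightly (about 4 N, plunger about half way in). Finish while still holding the probe there; leave the other parts on the bench alone and never push the probe hard.

Things in the scene. Friction and masses are not known exactly. Their poses are not given: they have to be found in the camera images.
- fixture: Fixed turnover fixture: green catch tray, two grey posts (at y = +-79 mm, 34 mm wide in x, 140 mm tall) and the pivoting latch housing between them. Origin: on the bench, below the middle of the pivot axis. x points the way the housing's mouth tips, y along the pivot, z up.
- tray (a point): Middle of the green open catch tray's floor, 4 mm above the bench, 35 mm toward +x of the fixture's origin. Tray outside 220 x 140 mm (fixture x, y), walls 40 mm high and 4 mm thick.
- pivot (a point): Middle of the pivot axis, fixed, 125 mm above the bench. Around it the grey open-topped box-shaped latch housing, outside 110 x 100 x 65 mm (fixture x, y, z when upright), walls and floor 6 mm; upright, its underside is 90 mm, inner floor 96 mm and rim 155 mm above the bench.
- housing (a joint): Tip angle of the housing about the pivot (rad): 0 = upright, against its stop (the start); grows as the mouth tips toward the fixture's +x, up to 2.5 (mouth down, at the other stop). Stiff pivot (friction about 0.3 N m), it stays where it is left.
- crank_grip (a point): Middle of the brass crank handle: a 14 mm round bar parallel to fixture y, 125 mm to the -y side of the pivot's middle, 70 mm from the axis. Housing upright: 67 mm toward -x and 22 mm above the axis; goes over the top to 66 mm +x, 24 mm above. Bar free 29 mm inboard (to the crank arm) and 25 mm outboard (to a 20 mm cap); it may turn in the grip.
- mark (a point): Centre of the red spot (14 mm across) on the housing's inner floor, 12 mm toward fixture +x and 14 mm toward fixture -y from the housing's middle; moves with the housing. Loose parts may cover it at the start. Its frame is the housing's: z out of the mouth.
- cam_wheel: Loose black nylon wheel, 32 mm diameter, 16 mm thick, starts flat inside the housing. Origin: centre of its underside, z along its axis.
- roller: Loose zinc-grey roller, 24 mm diameter, 18 mm tall, starts on end inside the housing. Origin: centre of its underside, z along its axis.
- pivot_pin: Loose steel pin, 14 mm diameter, 44 mm long, starts lying inside the housing. Origin: on its surface below its middle; x along its length.
- stand: Fixed blue block, 80 x 80 mm, 55 mm tall, with an upright 16 mm through hole in its middle that holds the probe. Origin: centre of its underside.
- probe: Loose spring probe, upright in the stand. Origin: the tip when extended; z up the probe. Plunger 8 mm diameter (z 0 to 18 mm), steel nose 14 mm (18 to 48, in the stand's hole), black barrel with yellow rings 22 mm (48 to 130), whose shoulder rests on the stand so the tip is 7 mm above the bench. About 0.13 kg.
- probe_grip (a point): On the probe's axis, 100 mm above its extended tip: the place to grip the barrel.
- probe_tip (a point): End of the plunger: the contact point of the probe; moves up the probe as the plunger is pushed in.
- plunger (a joint): How far the plunger is pushed into the probe (m): 0 = extended, 0.012 = bottomed. Spring: 1 N at the start of travel, then 0.5 N per mm, 4 N at 6 mm, 7 N at the end of travel.
- rollerarm_a: Bystander: zinc-plated roller arm, flat bar 110 x 22 mm with a roller, 16 mm tall, loose.
- rollerarm_b: Bystander: second roller arm, the same.
- screwdriver: Bystander: screwdriver lying on the bench, loose.
- grease: Bystander: white jar with red cap, 60 mm diameter, 70 mm tall, loose.
- vise: Bystander: small fixed bench vise, about 110 x 130 mm, gripping a blue plate upright, 133 mm tall. Origin: centre of its underside.

How it is judged:
By the outcome, as a careful person would: the job done as asked, in the order asked, and still so for the second after the job is handed in, while the arm keeps its last pose, push and grip.
It also fails if it takes over 64 s, if anything falls off the work surface, if the arm or the gripper's body presses on something with over 40 N, if the wrist force passes 120 N, or if a joint passes its speed limit or range.

## Robot

A 7-joint arm with a two-finger parallel gripper is mounted at the origin on the work surface. World frame = base frame: x ahead of the robot, y to its left, z up, the work surface at z = 0. Lengths are in mm, angles in degrees, forces in N, time in s.
With the tool pointing down it reaches from about 425 to 1025 mm from the base axis. Payload 9.4 kg.
Tool frame: the origin (TCP) lies on the centre line of the jaws, within the pads' length; the fingertips stand 19 mm ahead of it and the grasp point (between the pads) is the TCP; z points along the fingers, y is the line along which they close (so a half turn about z gives the same grasp; the last joint's range is limited). The gripper opens to 93 mm and grips with 3 to 60 N. Pads are 15 mm wide; open, the fingers measure 128 mm over their backs; the gripper's body (75 mm by 188 mm) begins 65 mm behind the grasp point.
Start: joints at [59.548, 34.337, -0.143, 91.639, 0.103, 54.024, -4.572], TCP at [318.471, -651.307, 237.618] pointing down, gripper open.
Joint ranges: [-147.43, 147.43], [-19.82, 112.94], [-74.19, 73.91], [6.32, 146.72], [-59.91, 239.91], [6.04, 106.73], [-150.56, 150.56]. Speed limits (degrees/s): [127.2, 127.2, 172.46, 172.46, 180, 180, 180].

## Interface

Orientations are given as [roll, pitch, yaw] about the fixed x, y, z axes, in that order (R = Rz(yaw) Ry(pitch) Rx(roll)).
In Python, from bench import r gives the robot as it stands. Calls block until the motion is done:
- r.goto(position, orientation): joint-space move of the TCP to a pose.
- r.move_linear(position, attitude=None, max_speed=150, guard=None): straight line of the TCP; attitude=None keeps the orientation; max_speed is the mean speed in mm/s. With guard (N) it stops when the force on the tool has changed by that much, and returns True; else False.
- r.goto_joints(angles): joint-space move.
- r.grip(opening, effort=None): opening from 0.0 (shut) to 1.0 (fully open); effort is the grip in N (None keeps the last); returns when the fingers have stopped.
- r.sleep(seconds).
- r.solve_ik(position, orientation): joint angles nearest the present ones, or None.
- r.grab_frame(name): name is "scene" or "top" or "wrist"; returns a dict with "image" (400x640x3 uint8, blue, green, red), "z_map" (400x640 float32, mm along the optical axis (not along the pixel's ray), 0 where there is no reading), "fx", "fy", "cx", "cy" (pixels), "view" (4x4, takes a point from world to camera coordinates). Camera axes: x right, y down, z forward; pixel columns grow to the right and rows downward; lengths in mm; the calibration is good to about 2 mm. A picture is of the moment at which its call begins.
A pose or a line that the arm cannot do raises r.PlanningError and nothing moves.
- r.job_done(): hands the job in; it is judged then, once.
Trained networks look in the newest picture that a camera, given by its name, has taken for a name from the list of things; names that differ only in an ending like _2 or _b are one class to them, and where a whole thing is asked for, a point or a joint stands for the part that bears it (a point fixed in the world has none). Each returns a list of dicts, best first, with "confidence" (0 to 1); they miss things now and then, are a little off and sometimes report something else, mostly with a low value. They report only what shows in the picture. A call takes as long as a camera call.
- r.regions_of(camera, name): "mask" (400x640 bool, what is visible of it) and "xy" ([column, row] in pixels, amid what is visible of it).
Readings, each from a call of its own:
- r.get_time(): time.
- r.get_joint_pos(): joint angles.
- r.get_qvel(): joint speeds.
- r.get_joint_efforts(): joint torques, N m.
- r.get_eef_pos(): TCP position.
- r.get_eef_rot(): TCP orientation.
- r.get_wrist_force(): force on the tool from outside, world axes, zero at the start.
- r.get_moment(): the same for the moment, N m.
- r.get_opening(): opening from 0.0 (shut) to 1.0 (fully open).
- r.get_grasp_force(): force on a finger pad.
Only numpy, scipy, OpenCV 4.12 (cv2) and the standard library are available. Lean on these libraries where they do the work, as an engineer would, in place of code of your own. Each camera call takes 0.05 s, during which the arm holds its last target. There are 200 camera calls.

## Working session

There is one attempt and no reset: what is moved stays moved. The work goes in short steps, each a Python script; the robot and the scene stay as the last script left them, time stands still between calls to the robot, and variables do not carry over. Pictures are saved under pics/ and viewed, at most 11 in all, crops included, and the job is handed in when it is done.

```bash
ls; mkdir -p pics
python3 - <<'E'
from bench import r
import cv2,numpy as np
for n in ("top","scene"):
    f=r.grab_frame(n); cv2.imwrite(f"pics/{n}0.png",f["image"]); np.savez(f"/tmp/{n}0.npz",**f)
    print(n,f["fx"],f["fy"],f["cx"],f["cy"],np.round(f["view"],3).tolist())
    V=np.linalg.inv(f["view"])
    for o in ("fixture","housing","crank_grip","mark","cam_wheel","stand","probe","vise","tray"):
        try:
            L=r.regions_of(n,o)
        except Exception as e: print(o,e); continue
        for d in L[:2]:
            m=d["mask"]&(f["z_map"]>0); v,u=np.nonzero(m); z=f["z_map"][m]
            P=np.c_[(u-f["cx"])/f["fx"]*z,(v-f["cy"])/f["fy"]*z,z,np.ones_like(z)]@V.T
            print(o,round(d["confidence"],2),np.round(d["xy"]),m.sum(),np.round(np.median(P,0)[:3]), np.round(np.percentile(P,[2,98],axis=0)[:,:3]).tolist() if len(z) else '')
print(r.get_time())
E
```

```text
bench.py
pics
top 381.003970801698 381.003970801698 321.37771737666515 196.07856693597972 [[0.015, -1.0, -0.021, 9.869], [-0.98, -0.011, -0.197, 603.44], [0.197, 0.023, -0.98, 1193.797], [0.0, 0.0, 0.0, 1.0]]
fixture 0.71 [278. 227.] 3230 [495. 161.  91.] [[377.0, 78.0, -0.0], [621.0, 259.0, 157.0]]
housing 0.55 [269. 234.] 1565 [470. 175. 115.] [[371.0, 69.0, 6.0], [539.0, 242.0, 157.0]]
crank_grip 0.76 [271. 236.] 1688 [466. 173. 110.] [[371.0, 69.0, 1.0], [537.0, 248.0, 157.0]]
mark 0.63 [274. 241.] 62 [459. 163. 109.] [[441.0, 150.0, 103.0], [478.0, 177.0, 114.0]]
mark 0.55 [271. 232.] 1357 [473. 179. 116.] [[372.0, 69.0, 92.0], [534.0, 239.0, 158.0]]
cam_wheel 0.48 [266. 224.] 74 [509. 195. 112.] [[496.0, 182.0, 108.0], [521.0, 209.0, 118.0]]
stand 0.96 [379. 235.] 571 [ 482. -170.   55.] [[446.0, -216.0, 16.0], [530.0, -131.0, 60.0]]
probe 0.47 [381. 232.] 66 [ 488. -172.  136.] [[480.0, -184.0, 57.0], [503.0, -165.0, 140.0]]
probe 0.43 [276. 229.] 3230 [494. 162.  83.] [[377.0, 78.0, -0.0], [620.0, 259.0, 157.0]]
vise 0.84 [321. 140.] 1109 [785.  11.  81.] [[743.0, -55.0, 6.0]
[... 629 characters left out ...]
 175. 130.] [[380.0, 76.0, 92.0], [546.0, 241.0, 156.0]]
stand 0.68 [276. 179.] 697 [ 512. -164.   52.] [[459.0, -219.0, -1.0], [542.0, -129.0, 59.0]]
stand 0.19 [377. 198.] 3874 [517. 168.  40.] [[390.0, 83.0, -1.0], [626.0, 259.0, 155.0]]
probe 0.7 [271. 164.] 135 [ 502. -173.  109.] [[463.0, -190.0, 51.0], [507.0, -165.0, 139.0]]
probe 0.47 [240. 247.] 278 [ 758. -206.    5.] [[730.0, -259.0, -2.0], [787.0, -158.0, 18.0]]
vise 0.75 [301. 274.] 1543 [816.  24.  80.] [[753.0, -53.0, 4.0], [858.0, 63.0, 133.0]]
tray 0.76 [375. 197.] 4008 [516. 169.  40.] [[389.0, 82.0, -1.0], [628.0, 260.0, 155.0]]
tray 0.6 [169. 165.] 381 [ 541. -519.   58.] [[509.0, -550.0, 9.0], [560.0, -501.0, 73.0]]
1.0
```

Run:
```python
import cv2
a=cv2.imread("pics/top0.png");b=cv2.imread("pics/scene0.png")
A=cv2.resize(a[170:290,200:440],(800,400),interpolation=cv2.INTER_CUBIC)
B=cv2.resize(b[110:270,230:460],(800,556),interpolation=cv2.INTER_CUBIC)
cv2.imwrite("pics/a.png",A);cv2.imwrite("pics/b.png",B)
```

```text
(no output)
```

View pics/top0.png

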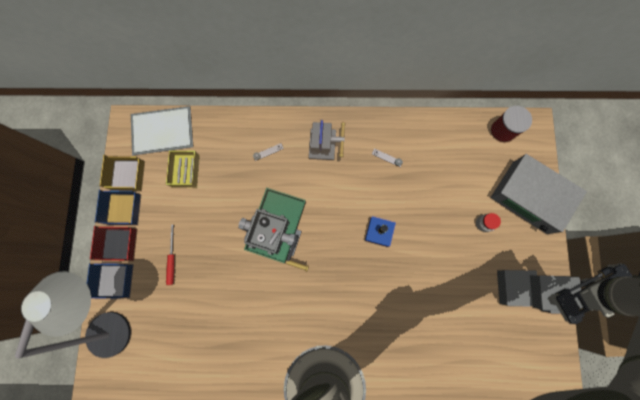

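View pics/a.png

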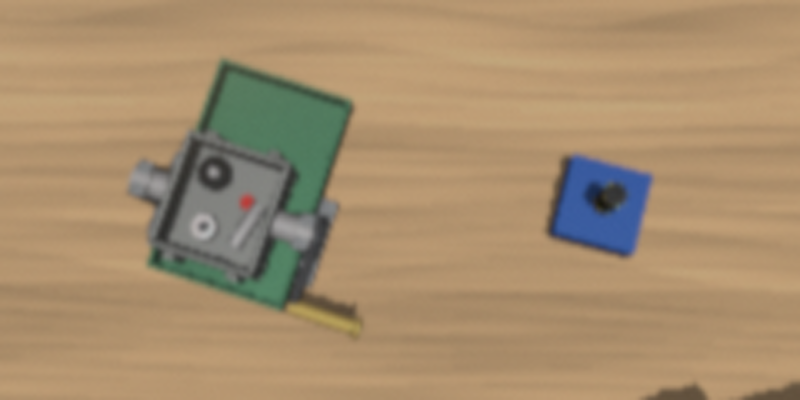

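View pics/b.png

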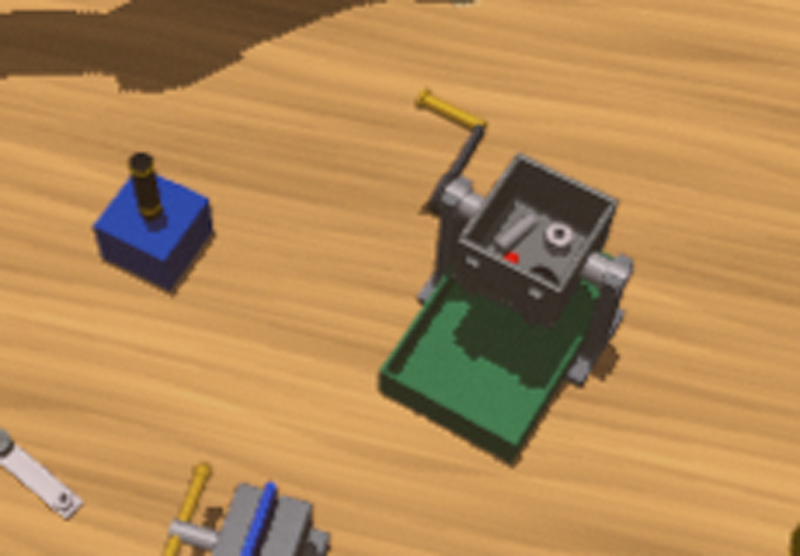

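The pictures show the fixture yawed roughly -18°. The housing is at top crop (225,205), with wheel, roller, pin and red spot visible inside. The brass bar runs (290,305)-(360,330), and the stand with the probe is at (600,205). Next I'll fit the poses.

```bash
cat > h.py <<'E'
import cv2,numpy as np
def cloud(f):
    v,u=np.mgrid[0:400,0:640]; z=f["z_map"].astype(float)
    P=np.stack([(u-f["cx"])/f["fx"]*z,(v-f["cy"])/f["fy"]*z,z,np.ones_like(z)],-1)@np.linalg.inv(f["view"]).T
    P=P[...,:3]; P[z<=0]=np.nan; return P
def box(P,lo,hi): return np.all((P>=lo)&(P<=hi),-1)
def brass(f):
    h=cv2.cvtColor(f["image"],cv2.COLOR_BGR2HSV); return h
E
python3 - <<'E'
from h import *
R=lambda P:[np.round(x,1) for x in cv2.minAreaRect(P[:,:2].astype(np.float32))]
for n in ("top","scene"):
    f=np.load(f"/tmp/{n}0.npz"); P=cloud(f); h=cv2.cvtColor(f["image"],cv2.COLOR_BGR2HSV)
    H,S,V=[h[...,i].astype(int) for i in range(3)]
    B=box(P,[340,40,-5],[680,320,170])
    g=B&(H>55)&(H<90)&(S>70); print(n,"tray",g.sum(),R(P[g]))
    w=g&(P[...,2]>30); print(" traywall",w.sum(),R(P[w]))
    m=box(P,[380,80,151],[560,250,160]); print(" rim",m.sum(),R(P[m]))
    b=box(P,[340,30,110],[480,150,170])&(H>20)&(H<32)&(S>110); q=P[b]; print(" brass",b.sum(),np.round(np.median(q,0)), R(q), np.round(np.percentile(q,[2,98],axis=0)).tolist())
    m=box(P,[400,-260,50],[580,-100,60]); print(" stand",m.sum(),R(P[m]))
    m=box(P,[400,-260,128],[580,-100,150]); print(" probe",m.sum(),np.round(np.mean(P[m],0)))
    m=box(P,[380,80,90],[560,250,110])&((H<8)|(H>172))&(S>120); print(" mark",m.sum(),np.round(np.mean(P[m],0)))
E
```

```text
top tray 1092 [array([510.7, 169.8]), array([137.3, 210.7]), np.float64(72.8)]
 traywall 65 [array([464.2, 136.8]), array([115.5, 236.1]), np.float64(37.9)]
 rim 299 [array([459.2, 150. ]), array([171. , 124.2]), np.float64(72.4)]
 brass 77 [377.  84. 153.] [array([377.3,  83.2]), array([62.6, 10.1]), np.float64(72.8)] [[366.0, 54.0, 148.0], [388.0, 112.0, 159.0]]
 stand 530 [array([ 491. , -175.8]), array([80.7, 80.1]), np.float64(75.8)]
 probe 43 [ 491. -175.  138.]
 mark 9 [485. 166.  97.]
scene tray 874 [array([521.5, 169.4]), array([139.7, 204.4]), np.float64(73.6)]
 traywall 132 [array([555.5, 159.4]), array([139.7, 133.6]), np.float64(73.6)]
 rim 264 [array([465.6, 146.3]), array([185. , 119.6]), np.float64(67.0)]
 brass 37 [382.  84. 153.] [array([380.7,  85.3]), array([58.9,  9.5]), np.float64(69.5)] [[370.0, 59.0, 149.0], [391.0, 111.0, 158.0]]
 stand 401 [array([ 494.7, -175.5]), array([81.7, 82.6]), np.float64(75.2)]
 probe 42 [ 497. -175.  135.]
 mark 10 [484. 165.  96.]
```

```bash
cat >> h.py <<'E'
from scipy.spatial.transform import Rotation as Ro
YAW=-17.2; O=np.array([478.,183.,0])
def F(p): return O+Ro.from_euler('z',YAW,degrees=True).apply(p)
def rpy(tilt,flip,yaw=YAW):
    # tool z = down, leaning toward fixture -x by tilt; tool y along fixture x
    t=np.radians(tilt); z=np.array([-np.sin(t),0,-np.cos(t)]); y=np.array([np.cos(t),0,-np.sin(t)])*(-1 if flip else 1)
    M=np.c_[np.cross(y,z),y,z]
    return (Ro.from_euler('z',yaw,degrees=True)*Ro.from_matrix(M)).as_euler('xyz',degrees=True)
def arc(a,off=0,rad=70.35): # housing angle a (rad)
    q=np.arctan2(22,-67)-a
    return np.array([rad*np.cos(q),-125,125+rad*np.sin(q)])
E
python3 - <<'E'
from bench import r
from h import *
for flip in (0,1):
  for tilt in (0,15,30,45,60):
    s=[]
    for a in (0,.6,1.2,1.8,2.45):
        j=r.solve_ik(F(arc(a)),rpy(tilt,flip)); s.append(None if j is None else np.round(j).astype(int).tolist())
    ap=arc(0)+np.array([np.sin(np.radians(tilt)),0,np.cos(np.radians(tilt))])*80
    print(flip,tilt,s, r.solve_ik(F(ap),rpy(tilt,flip)) is not None)
for p in ([485,166,190],[493,-175,107],[493,-175,250]):
    for y in (YAW,YAW+90,YAW-90,YAW+180): 
        j=r.solve_ik(p,rpy(0,0,y)); print(p,y,None if j is None else np.round(j))
E
```

```text
0 0 [[-8, 22, -17, 139, 18, 21, -58], [-2, 20, -21, 134, 15, 29, -53], [0, 20, -20, 129, 13, 33, -47], [0, 23, -18, 126, 12, 33, -44], [-1, 27, -15, 124, 14, 30, -43]] True
0 15 [[3, 28, -24, 130, 3, 37, -39], [5, 25, -24, 126, 2, 43, -37], [6, 26, -23, 121, 2, 48, -35], [7, 29, -22, 116, 4, 49, -34], [7, 33, -21, 115, 5, 47, -34]] True
0 30 [[8, 34, -25, 122, -3, 51, -32], [8, 32, -24, 118, -4, 58, -30], [8, 33, -23, 113, -3, 62, -29], [8, 36, -21, 108, -2, 65, -28], [8, 40, -20, 106, -1, 63, -27]] True
0 45 [[8, 42, -23, 116, -8, 65, -26], [7, 39, -21, 112, -9, 71, -25], [6, 40, -17, 107, -9, 76, -23], [5, 42, -14, 102, -9, 79, -21], [5, 46, -13, 98, -8, 78, -20]] True
0 60 [[5, 48, -16, 110, -13, 78, -19], [4, 46, -13, 107, -14, 84, -18], [3, 47, -10, 101, -14, 89, -17], [4, 49, -10, 96, -13, 92, -17], [4, 53, -10, 92, -12, 92, -17]] True
1 0 [[24, 33, -63, 137, 51, 39, 83], [27, 30, -63, 132, 42, 41, 96], [29, 31, -63, 128, 40, 45, 102], [30, 35, -63, 124, 43, 48, 103], [30, 41, -63, 122, 50, 49, 99]] True
1 15 [[28, 39, -63, 129, 32, 47, 105], [30, 37, -63, 124, 27, 52, 112], [3
[... 660 characters left out ...]
. 121.  16.  37. -60.]
[485, 166, 190] 72.8 [  5.  29. -42. 120.  29.  42.  16.]
[485, 166, 190] -107.2 [ -26.   24.    1.  122.   -1.   34. -131.]
[485, 166, 190] 162.8 [ 17.  37. -63. 120.  43.  51.  92.]
[493, -175, 107] -17.2 [ 21.  32. -11. 124.  13.  25. -18.]
[493, -175, 107] 72.8 [ 34.  35. -30. 123.  34.  31.  51.]
[493, -175, 107] -107.2 [  8.  32.   8. 125. -11.  24. -83.]
[493, -175, 107] 162.8 [  -7.   36.   30.  126.  -38.   28. -144.]
[493, -175, 250] -17.2 [ 26.  20. -17. 116.   8.  44. -13.]
[493, -175, 250] 72.8 [ 43.  24. -40. 115.  21.  48.  64.]
[493, -175, 250] -107.2 [  7.  20.   9. 118.  -4.  43. -89.]
[493, -175, 250] 162.8 [ -28.   32.   64.  119.  -38.   52. -140.]
```

Run:
```python
from bench import r
from h import *
T=25; b=np.array([np.sin(np.radians(T)),0,np.cos(np.radians(T))])
r.grip(0.5,20); 
r.goto(F(arc(0)+b*130),rpy(T,0)); print(r.get_time(),r.get_eef_pos())
f=r.grab_frame("wrist"); cv2.imwrite("pics/w1.png",f["image"]); np.savez("/tmp/w1.npz",**f)
P=cloud(f);h=cv2.cvtColor(f["image"],cv2.COLOR_BGR2HSV);H,S,V=[h[...,i].astype(int) for i in range(3)]
R=lambda P:[np.round(x,1) for x in cv2.minAreaRect(P[:,:2].astype(np.float32))]
m=box(P,[330,30,110],[480,150,170])&(H>18)&(H<34)&(S>90); q=P[m]
if m.sum()>5: print("brass",m.sum(),R(q),np.round(np.percentile(q,[2,50,98],axis=0),1).tolist(), "exp",F(arc(0)))
m=box(P,[380,80,90],[560,250,110])&((H<8)|(H>172))&(S>120)
if m.sum(): print("mark",m.sum(),np.round(np.mean(P[m],0),1),"exp",F([12,-14,96]))
m=box(P,[380,80,153],[560,250,158]);print("rim",m.sum(),R(P[m]) if m.sum()>5 else '')
```

```text
4.475 [430.00545931  66.28552603 264.65235191]
brass 1288 [array([377.2,  86.2]), array([65.7, 18.1]), np.float64(73.9)] [[365.3, 54.8, 145.5], [378.7, 84.1, 153.1], [389.5, 116.5, 156.5]] exp [377.18668282  83.35502286 146.94712074]
mark 282 [484.7 166.7  97.2] exp [485.32342764 166.07760633  96.        ]
rim 3662 [array([453.2, 129.8]), array([144.7, 120.4]), np.float64(67.2)]
```

View pics/w1.png

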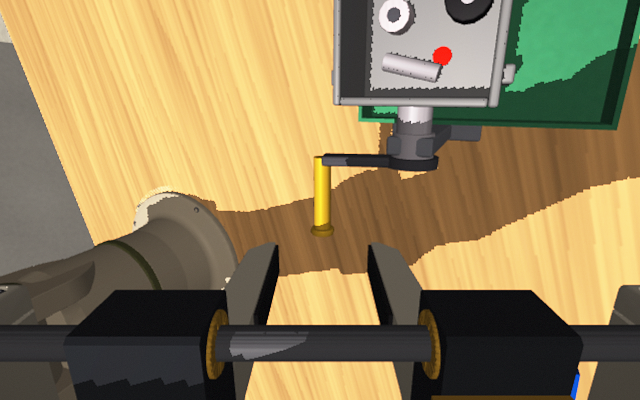

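Wrist view: the bar is at (321,190), between and aligned with the jaws. The red spot is at (442,56), and the measured points agree with the model to about 1 mm. Now I'll grasp and start cranking.

```bash
sed -i 's/478.,183.,0/477.7,183.8,0/' h.py
cat >> h.py <<'E'
def state(r): return round(float(r.get_time()),2),np.round(Ro.from_euler('z',-YAW,degrees=True).apply(np.array(r.get_wrist_force())),1)
E
python3 - <<'E'
from bench import r
from h import *
T=25
print("guard",r.move_linear(F(arc(0)),max_speed=100,guard=15),state(r))
r.grip(0,25); print(r.get_opening()*93,r.get_grasp_force(),state(r))
for a in (.1,.2,.35):
    r.move_linear(F(arc(a)),max_speed=60); e=Ro.from_euler('z',-YAW,degrees=True).apply(np.array(r.get_eef_pos())-O)
    print(a,state(r),np.round(e-arc(a),2),r.get_opening()*93)
E
```

```text
guard False (5.97, array([-0.7,  0.2, -0.2]))
13.347420026827887 24.99993145465851 (6.61, array([ 2.3,  0.1, -0.7]))
0.1 (6.88, array([ 2.6, -0.9,  1.9])) [ 0.52 -0.    0.31] 13.017529372293097
0.2 (7.14, array([ 3.9, -1. , -0.1])) [0.43 0.   0.28] 13.10268646352941
0.35 (7.47, array([ 2.4, -0.7,  0.6])) [ 0.14 -0.02  0.38] 13.254795330016359
```

Run:
```python
from bench import r
from h import *
for a in np.linspace(.5,2.45,14):
    r.move_linear(F(arc(a)),max_speed=60); print(round(a,2),state(r),round(r.get_opening()*93,1))
    if np.linalg.norm(r.get_wrist_force())>35: print("stop"); break
r.sleep(.5)
for n in ("scene","wrist"):
    f=r.grab_frame(n); cv2.imwrite(f"pics/{n}2.png",f["image"])
    if n=="scene": cv2.imwrite("pics/s2c.png",cv2.resize(f["image"][110:270,230:460],(800,556),interpolation=cv2.INTER_CUBIC))
    for o in ("cam_wheel","roller","pivot_pin"):
        P=cloud(f)
        for d in r.regions_of(n,o)[:2]: print(n,o,round(d["confidence"],2),d["mask"].sum(),np.round(d["xy"]),np.round(np.nanmedian(P[d["mask"]],0)))
```

```text
0.5 (7.79, array([-2.7, -0.3,  2.9])) 13.4
0.65 (8.12, array([-4.1,  0.7,  7.5])) 13.2
0.8 (8.44, array([-8.8, -0.1, 14.2])) 13.2
0.95 (8.77, array([-13.7,  -0.1,  23.2])) 13.5
1.1 (9.09, array([-17.5,  -0.7,  36.8])) 13.3
stop
scene roller 0.48 59 [387. 178.] [476. 198. 113.]
scene pivot_pin 0.39 47 [379. 182.] [478. 175.  94.]
wrist cam_wheel 0.61 410 [432.   7.] [484. 191.  91.]
wrist cam_wheel 0.25 54265 [450.  84.] [481. 141.  92.]
wrist roller 0.61 675 [397.   9.] [467. 192. 114.]
wrist pivot_pin 0.62 453 [436.   5.] [484. 191.  90.]
wrist pivot_pin 0.61 53679 [448.  86.] [482. 141.  92.]
```

View pics/s2c.png

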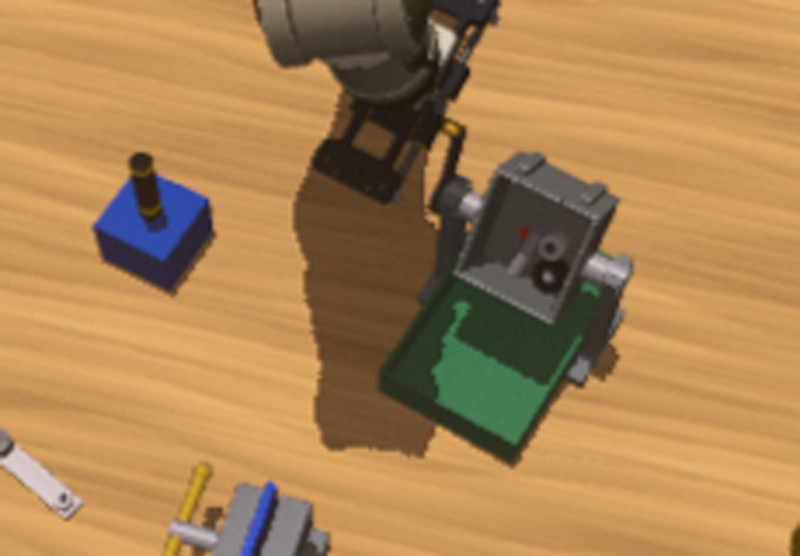

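Run:
```python
from bench import r
from h import *
e=Ro.from_euler('z',-YAW,degrees=True).apply(np.array(r.get_eef_pos())-O)
print(state(r),e-arc(1.1),r.get_eef_rot(),rpy(25,0),r.get_moment(),r.get_opening()*93)
f=r.grab_frame("wrist");P=cloud(f);h=cv2.cvtColor(f["image"],cv2.COLOR_BGR2HSV);H,S,V=[h[...,i].astype(int) for i in range(3)]
m=box(P,[330,30,150],[560,170,230])&(H>18)&(H<34)&(S>90); q=Ro.from_euler('z',-YAW,degrees=True).apply(P[m]-O)
print(m.sum(),np.round(np.percentile(q,[2,50,98],axis=0),1).tolist(),arc(1.1))
cv2.imwrite("pics/w3.png",f["image"])
```

```text
(9.99, array([-17.2,  -0. ,  35.3])) [-6.23877687 -0.05343617  3.04749874] [-1.54290868e+02  1.43639186e-01  7.29705511e+01] [-155.     0.    72.8] [1.77679978 6.52766918 0.0928124 ] 13.432166718871809
3369 [[-25.5, -150.4, 191.0], [-17.9, -117.8, 198.4], [-13.7, -90.5, 200.3]] [ -10.75845686 -125.          194.52250072]
```

View pics/w3.png

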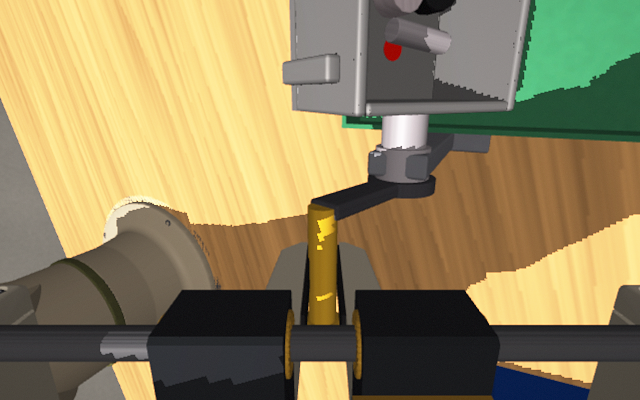

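The housing follows, at about 1.0 rad with the bar near fixture (-18, 193). The bar has slid about 4 mm along the tilted pads, and the arm is compliant. I'll re-grip more firmly and carry on with a changing tilt and radial force correction.

```bash
cat >> h.py <<'E'
def crank(r,angles,tilt,lim=45,dr=0.,g=0.05):
    for a in angles:
        r.move_linear(F(arc(a,rad=70.35+dr)),rpy(tilt(a),0),max_speed=60)
        t,f=state(r); d=arc(a)-[0,-125,125]; u=d/np.linalg.norm(d); tg=np.array([u[2],0,-u[0]])
        fo,ft=f@u,f@tg; dr+=g*fo
        e=Ro.from_euler('z',-YAW,degrees=True).apply(np.array(r.get_eef_pos())-O)-[0,0,125]
        print(round(a,2),t,"out",round(fo,1),"tan",round(ft,1),"y",f[1],"dr",round(dr,1),"actual a",round(np.arctan2(22,-67)-np.arctan2(e[2],e[0]),2),"rad",round(np.hypot(e[0],e[2]),1))
        if np.linalg.norm(f)>lim: print("stop"); break
    return dr
E
python3 - <<'E'
from bench import r
from h import *
tilt=lambda a: np.interp(a,[1,2.45],[10,-25])
for a in (1,1.5,2,2.45): print(r.solve_ik(F(arc(a)),rpy(tilt(a),0)) is not None)
r.grip(0.4,55); r.move_linear(F(arc(.995)),rpy(10,0),max_speed=60); print(state(r))
r.grip(0); print(r.get_opening()*93,state(r))
crank(r,[1.1,1.2,1.35],tilt)
E
```

```text
True
True
True
True
(11.07, array([ 0.2, -0.5,  0.4]))
12.580807611942301 (11.61, array([-4.7,  1. ,  5.6]))
1.1 11.88 out 10.3 tan -8.9 y -0.2 dr 0.5 actual a 1.06 rad 70.6
1.2 12.15 out 12.0 tan -9.9 y -1.3 dr 1.1 actual a 1.16 rad 70.9
1.35 12.47 out 6.5 tan -10.4 y -3.5 dr 1.4 actual a 1.31 rad 70.6
```

Forces are small now, so I'll continue to the end.

Run:
```python
from bench import r
from h import *
tilt=lambda a: np.interp(a,[1,2.45],[10,-25])
crank(r,[1.5,1.65,1.8,1.95,2.1,2.2,2.3,2.4,2.48],tilt,dr=1.4)
r.sleep(.4)
f=r.grab_frame("scene"); cv2.imwrite("pics/s4.png",cv2.resize(f["image"][110:270,230:460],(800,556),interpolation=cv2.INTER_CUBIC))
P=cloud(f)
for o in ("cam_wheel","roller","pivot_pin"):
    for d in r.regions_of("scene",o)[:2]: print(o,round(d["confidence"],2),d["mask"].sum(),np.round(np.nanmedian(P[d["mask"]],0)))
print(r.get_time())
```

```text
1.5 12.8 out 2.3 tan -6.9 y -3.6 dr 1.5 actual a 1.47 rad 70.4
1.65 13.13 out -4.1 tan -2.7 y -4.4 dr 1.3 actual a 1.63 rad 69.8
1.8 13.47 out -8.6 tan 2.0 y -5.3 dr 0.9 actual a 1.79 rad 69.5
1.95 13.79 out -4.6 tan 0.4 y -6.1 dr 0.6 actual a 1.95 rad 69.3
2.1 14.12 out -4.8 tan 3.6 y -6.8 dr 0.4 actual a 2.1 rad 69.6Traceback (most recent call last):
  File "<stdin>", line 4, in <module>
  File "h.py", line 23, in crank
    r.move_linear(F(arc(a,rad=70.35+dr)),rpy(tilt(a),0),max_speed=60)
    ~~~~~~~~~~~~~^^^^^^^^^^^^^^^^^^^^^^^^^^^^^^^^^^^^^^^^^^^^^^^^^^^^
host.PlanningError: the arm cannot follow that straight line within its joint ranges
```

Run:
```python
from bench import r
from h import *
print(np.round(r.get_joint_pos(),1))
tilt=lambda a: np.interp(a,[2.1,2.45],[-16,-5])
crank(r,[2.2,2.3,2.4,2.47],tilt,dr=.4)
r.sleep(.4)
f=r.grab_frame("scene"); cv2.imwrite("pics/s4.png",cv2.resize(f["image"][110:270,230:460],(800,556),interpolation=cv2.INTER_CUBIC))
P=cloud(f)
for o in ("cam_wheel","roller","pivot_pin"):
    for d in r.regions_of("scene",o)[:2]: print(o,round(d["confidence"],2),d["mask"].sum(),np.round(np.nanmedian(P[d["mask"]],0)))
print(r.get_time())
```

```text
[-24.4  21.6   7.9 136.2  36.4  11.1 -69.8]
2.2 14.47 out -3.5 tan -2.4 y -5.6 dr 0.2 actual a 2.2 rad 69.6
2.3 14.74 out -1.1 tan -2.8 y -5.6 dr 0.2 actual a 2.31 rad 69.6
2.4 15.01 out -2.4 tan -3.0 y -5.8 dr 0.1 actual a 2.41 rad 69.6
2.47 15.26 out -2.1 tan -2.3 y -6.3 dr -0.1 actual a 2.48 rad 69.6
cam_wheel 0.66 92 [547. 198.  19.]
roller 0.48 3718 [516. 168.  34.]
roller 0.41 43 [500. 179.  23.]
pivot_pin 0.62 44 [560. 141.  15.]
pivot_pin 0.32 1456 [816.  24.  89.]
15.8583
```

View pics/s4.png

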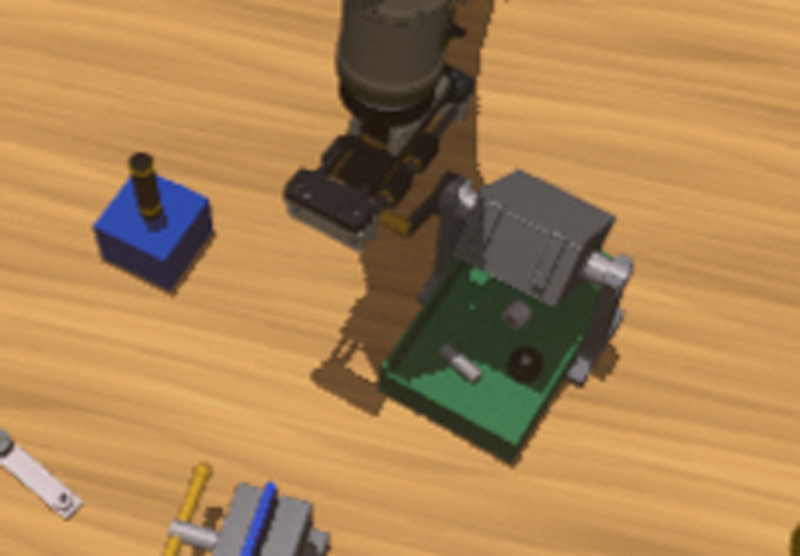

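All three parts are in the tray: pin at (460,362), roller at (515,315), wheel at (525,362). Cranking back now.

Run:
```python
from bench import r
from h import *
tilt=lambda a: np.interp(a,[0,2.47],[25,-5])
dr=crank(r,[2.35,2.2,2.05,1.9,1.75,1.6,1.45,1.3,1.15,1.0,.85,.7,.55,.4,.25,.12],tilt,dr=-.1)
print(dr)
```

```text
2.35 16.15 out -0.7 tan -5.3 y -6.4 dr -0.1 actual a 2.35 rad 69.5
2.2 16.48 out 1.0 tan -4.5 y -7.7 dr -0.1 actual a 2.2 rad 69.8
2.05 16.8 out 3.4 tan -3.7 y -7.8 dr 0.1 actual a 2.06 rad 70.5
1.9 17.12 out 6.0 tan -2.7 y -9.6 dr 0.4 actual a 1.91 rad 71.3
1.75 17.45 out 12.8 tan -2.2 y -10.5 dr 1.0 actual a 1.77 rad 72.5
1.6 17.77 out 15.0 tan 1.5 y -12.1 dr 1.8 actual a 1.64 rad 73.5
1.45 18.11 out 15.8 tan 4.7 y -9.6 dr 2.6 actual a 1.5 rad 74.3
1.3 18.44 out 12.9 tan 5.4 y -6.8 dr 3.2 actual a 1.35 rad 74.5
1.15 18.77 out 7.7 tan 6.0 y -1.5 dr 3.6 actual a 1.2 rad 74.3
1.0 19.11 out 1.7 tan 6.2 y 1.9 dr 3.7 actual a 1.05 rad 73.8
0.85 19.44 out -2.0 tan 5.2 y 2.7 dr 3.6 actual a 0.9 rad 73.1
0.7 19.77 out -7.1 tan 3.4 y 4.5 dr 3.2 actual a 0.74 rad 72.1
0.55 20.11 out -8.3 tan 1.7 y 4.4 dr 2.8 actual a 0.59 rad 71.1
0.4 20.44 out -10.5 tan -3.3 y 5.6 dr 2.3 actual a 0.43 rad 70.3
0.25 20.77 out -7.2 tan -2.5 y 4.2 dr 1.9 actual a 0.27 rad 69.9
0.12 21.08 out -5.1 tan -4.9 y 5.6 dr 1.7 actual a 0.13 rad 69.9
1.6687385851491294
```

Run:
```python
from bench import r
from h import *
tilt=lambda a: 25
dr=crank(r,[.05,0,-.05,-.1,-.15,-.2],tilt,dr=1.7,lim=22)
r.sleep(.3); print(state(r))
```

```text
0.05 21.33 out -1.7 tan -2.5 y 5.3 dr 1.6 actual a 0.06 rad 70.1
0 21.58 out -1.3 tan -2.1 y 6.3 dr 1.5 actual a 0.01 rad 70.2
-0.05 21.83 out 0.2 tan 2.2 y 5.5 dr 1.6 actual a -0.04 rad 70.3
-0.1 22.08 out 4.0 tan 32.0 y 2.6 dr 1.8 actual a -0.07 rad 70.6
stop
(22.38, array([ 2.8,  2.1, 31.9]))
```

Run:
```python
from bench import r
from h import *
r.grip(.5,40); b=np.array([np.sin(np.radians(25)),0,np.cos(np.radians(25))])
r.move_linear(F(arc(0)+b*130),rpy(25,0),max_speed=200); print(state(r))
R=lambda P:[np.round(x,1) for x in cv2.minAreaRect(P[:,:2].astype(np.float32))]
def look(tag):
    f=r.grab_frame("wrist"); cv2.imwrite(f"pics/{tag}.png",f["image"])
    P=cloud(f);h=cv2.cvtColor(f["image"],cv2.COLOR_BGR2HSV);H,S,V=[h[...,i].astype(int) for i in range(3)]
    m=box(P,[380,80,85],[560,250,115])&((H<8)|(H>172))&(S>120)
    if m.sum(): print("mark",m.sum(),np.round(np.mean(P[m],0),1),"exp",F([12,-14,96]))
    m=box(P,[330,30,110],[480,150,170])&(H>18)&(H<34)&(S>90); q=P[m]
    if m.sum(): print("brass",np.round(np.percentile(q,[2,50,98],axis=0),1).tolist())
    m=np.all(np.abs(Ro.from_euler('z',-YAW,degrees=True).apply((P-O).reshape(-1,3)).reshape(P.shape)-[0,0,96])<[38,34,12],-1); q=P[m]
    A=np.c_[q[:,:2]-O[:2],np.ones(len(q))]; print("floor n",m.sum(),"med z",np.median(q[:,2]),"slopes",np.linalg.lstsq(A,q[:,2],rcond=None)[0])
look("w5")
r.goto([492,-175,215],rpy(0,0,YAW+0)); print(state(r))
f=r.grab_frame("wrist"); cv2.imwrite("pics/w6.png",f["image"]); P=cloud(f)
m=box(P,[400,-260,131],[580,-100,143]); print("probe top",m.sum(),np.round(np.mean(P[m],0),1),R(P[m]) if m.sum() else '')
m=box(P,[400,-260,51],[580,-100,59]); print("stand",m.sum(),R(P[m]) if m.sum() else '')
```

```text
(23.96, array([ 0.2, -0.2,  0.1]))
mark 294 [484.6 166.5  97.2] exp [485.02342764 166.87760633  96.        ]
brass [[364.6, 54.4, 146.1], [378.6, 83.7, 153.2], [389.5, 116.6, 156.7]]
floor n 8512 med z 96.60654240996882 slopes [ 1.70229297e-03 -1.83972479e-03  9.66026358e+01]
(25.01, array([-0.5, -0.3, -0.1]))
probe top 835 [ 492.  -172.8  137. ] [array([ 491.9, -173.5]), array([21.9, 21.6]), np.float64(73.3)]
stand 6112 [array([ 491.6, -174.3]), array([80.5, 80.1]), np.float64(75.5)]
```

View pics/w5.png

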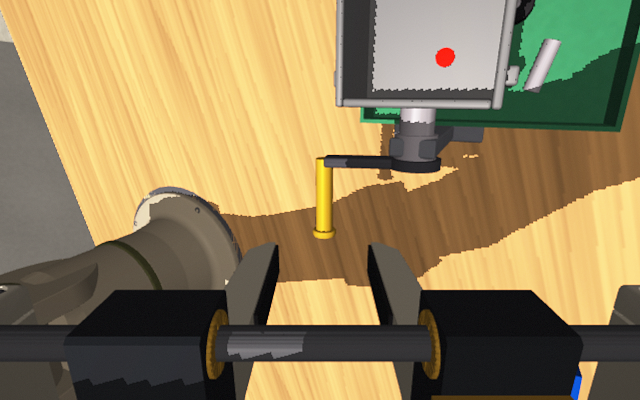

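View pics/w6.png

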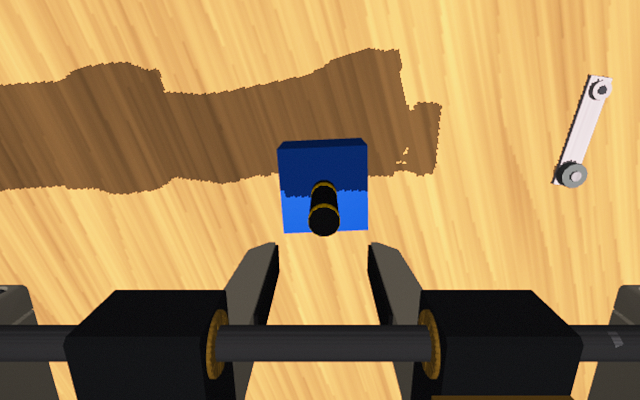

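Housing upright and empty, with the spot visible at (445,57). The probe is aligned between the jaws at (323,220).

Run:
```python
from bench import r
from h import *
q=rpy(0,0); f0=state(r)
print(r.move_linear([491.7,-173.7,107],q,max_speed=120,guard=10),state(r))
r.grip(0,40); print(r.get_opening()*93,state(r),r.get_eef_pos())
r.move_linear([491.7,-173.7,150],max_speed=80); print(state(r))
r.move_linear([491.7,-173.7,295],max_speed=200)
r.move_linear([484.7,166.6,295],max_speed=200)
r.move_linear([484.7,166.6,215],max_speed=120); r.sleep(.4)
print(state(r),r.get_eef_pos(),r.get_eef_rot(),q)
for n in ("wrist","scene"):
    f=r.grab_frame(n); cv2.imwrite(f"pics/{n}7.png",f["image"])
    if n=="scene": cv2.imwrite("pics/s7.png",cv2.resize(f["image"][90:250,260:490],(800,556),interpolation=cv2.INTER_CUBIC))
```

```text
False (26.11, array([-0.2, -0.4,  0. ]))
21.269177630446755 (26.63, array([-1. , -0.6,  4.7])) [ 491.87263396 -173.81243486  107.2940204 ]
(27.32, array([-0.6, -0.1, -0.9]))
(31.27, array([-0.6,  0.4, -0.7])) [484.81339914 166.59549736 215.30419538] [ 1.79971325e+02 -1.51235441e-02  7.27939658e+01] [180.    0.   72.8]
```

View pics/wrist7.png

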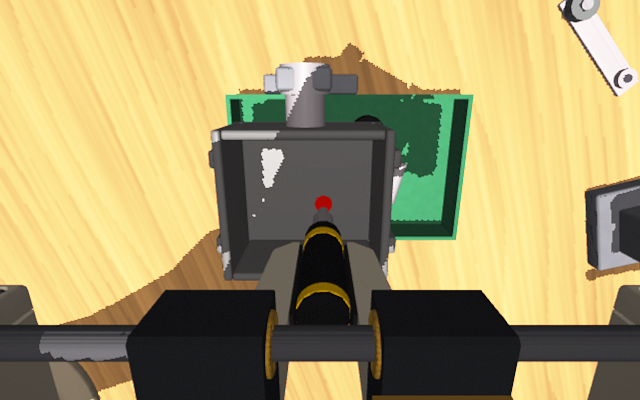

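Probe held, with its tip right over the spot at (323,205). I'll lower in steps, watching the force.

Run:
```python
from bench import r
from h import *
m=lambda: np.mean([r.get_wrist_force()[2] for _ in range(5)])
f0=m(); print("f0",f0)
for z in (198,196,194,192,191,190,189,188,187):
    r.move_linear([484.7,166.6,z],max_speed=25); r.sleep(.15)
    df=m()-f0; print(z,round(df,2),np.round(r.get_eef_pos(),1),state(r))
    if df>3.8: break
f=r.grab_frame("wrist"); cv2.imwrite("pics/w8.png",f["image"][100:400,150:500])
```

```text
f0 -2.0188097277655768
198 0.33 [484.8 166.6 198.2] (32.35, array([-0.1,  0.5, -1.7]))
196 2.56 [484.9 166.7 196.1] (32.75, array([0.3, 0.4, 0.5]))
194 3.04 [484.9 166.7 194.1] (33.15, array([1.2, 0.8, 1. ]))
192 4.14 [484.9 166.7 192.1] (33.55, array([1.8, 0.9, 2.1]))
```

View pics/w8.png

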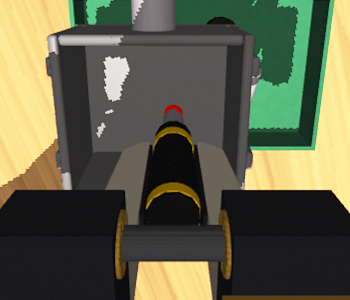

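Run:
```python
from bench import r
from h import *
def m():
    v=[]
    for _ in range(12): v.append(r.get_wrist_force()[2]); r.sleep(.05)
    return np.mean(v),np.std(v)
print(m())
r.move_linear([484.6,166.6,190.6],max_speed=15); r.sleep(.3)
print(m(),np.round(r.get_eef_pos(),2),r.get_eef_rot(),r.get_grasp_force(),r.get_opening()*93,r.get_time())
```

```text
(np.float64(2.0190836278733095), np.float64(0.5856377832314039))
(np.float64(2.524137866176336), np.float64(0.5504165396319461)) [484.65 166.63 190.62] [ 1.79994025e+02 -4.74239266e-03  7.28017623e+01] 40.00171601772308 21.787355768319912 35.35
```

```bash
python3 -c "
from bench import r
print(r.job_done())"
```

```text
the job is handed in; nothing more can be done
None
```

Job handed in: the cam wheel, roller and pivot pin are in the tray, the housing is back upright against its stop, and the probe is held upright on the red spot at about 3.8 N (plunger about 6 mm in, estimated from wrist force and height), with the clock at about 35 s of the 64 s allowed.

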